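Collect the polished stone ball and present the tray for inspection

TASK

Take the finished red ball from the stone polisher's catch tray, leaving the two unpolished grey balls there, and set it (do not drop it) into the empty pocket of the carrying tray, next to the green ball, while that tray still stands on the bench. Then lift the carrying tray by its blue handle and carry it, kept level so that neither ball rolls out of its pocket, to the middle of the white inspection pad. Finish while still holding it there, level and still, with its underside about 12 cm above the bench; leave everything else on the bench where it is.

Things in the scene. Friction and masses are not known exactly. Their poses are not given: they have to be found in the camera images.
- polisher: fixed red machine with a dark catch tray in front. Origin: bench level under the catch tray's centre (270 mm in x, 150 in y, floor 6 thick, lips to 14 high). Black ring seats at x = -80, 0, +80, y = 0 (outer dia 34, inner 26, top 18 above bench) each carry a 40 mm ball, centre 33 above bench. Machine housing from y = +98, 70 high, motor heads to 180. z up.
- red_ball_center (a point): 40 mm stone ball, polished red, the finished one; this point is its centre. It starts on one of the three ring seats of the catch tray, loose; which one varies. 90 g or so, hard and smooth.
- grey_ball_a_center (a point): 40 mm stone ball, dull grey, unpolished, on another ring seat; this point is its centre. To be left there.
- grey_ball_b_center (a point): 40 mm stone ball, dull grey, unpolished, on the remaining ring seat; this point is its centre. To be left there.
- green_ball_center (a point): 40 mm stone ball, polished green; this point is its centre. It lies loose in one pocket of the carrying tray from the start.
- tray: loose carrying tray, about 0.3 kg: yellow plate 90 (x) by 240 (y) by 6 mm, upright blue handle in the middle, black ring pockets at y = +85 (empty) and -85 mm (green ball): outer dia 34, inner 26, top 18 mm above the underside. A ball rests on the ring's inner edge and rolls out at about 40 degrees of tilt. Origin: centre of the underside; z up.
- tray_handle (a point): point to grip on the tray's blue handle, 55 mm above the tray's underside, on its centre. The handle is an upright blade 60 mm long (tray x), 14 mm thick (tray y: the fingers close along tray y), its top 72 mm above the underside. Balanced about this point when both pockets are full. Axes as the tray's.
- empty_pocket (a point): where the centre of the red ball comes to lie when seated in the empty pocket: 33 mm above the tray's underside, at tray y = +85 mm. Axes as the tray's.
- green_pocket (a point): where the centre of the green ball lies when seated: 33 mm above the tray's underside, at tray y = -85 mm. Axes as the tray's.
- pad: white inspection pad with a thin black cross, fixed flat on the bench, 180 mm (x) by 120 mm (y), 4 mm thick. Origin: bench level under the centre of the cross.
- bowl: marble bowl, 150 mm across and 60 mm high, at the back of the bench; to be left alone. Origin: centre of its underside.
- screwdriver: screwdriver with yellow handle lying on the bench; to be left alone.
- mug: blue mug, 80 mm across, 90 mm high, at the back right; to be left alone.
Things that resemble listed ones, but are neither listed nor needed, are in the scene too. Of the things that look like the pad, the largest one is meant. What is shaped like the part that bears green_ball_center but orange is not meant.

How it is judged:
By the outcome, as a careful person would: the job done as asked, in the order asked, and still so for the second after the job is handed in, while the arm keeps its last pose, push and grip.
It also fails if it takes over 53 s, if anything falls off the work surface, if the arm or the gripper's body presses on something with over 40 N, if the wrist force passes 120 N, or if a joint passes its speed limit or range.

ROBOT

A 7-joint arm with a two-finger parallel gripper is mounted at the origin on the work surface. World frame = base frame: x ahead of the robot, y to its left, z up, the work surface at z = 0. Lengths are in m, angles in rad, forces in N, time in s.
With the tool pointing down it reaches from about 0.4 to 0.875 m from the base axis. Payload 19.3 kg.
Tool frame: the origin (TCP) lies at the very end of the fingers, on their centre line; the grasp point (between the pads) lies 19 mm behind it (ctrl.grasp_offset is the distance from the TCP to the grasp point, in m); z points along the fingers, y is the line along which they close (so a half turn about z gives the same grasp; the last joint's range is limited). The gripper opens to 85 mm and grips with 20 to 120 N. Pads are 22 mm wide; open, the fingers measure 114 mm over their backs; the gripper's body (76 mm by 85 mm) begins 54 mm behind the grasp point. The pads swing forward as they close: fully open they stand 13 mm farther back than shut.
Start: joints at [1.217, 0.521, -0.036, 1.599, 0.021, 1.021, -0.113], TCP at [0.175, -0.6, 0.231] pointing down, gripper open.
Joint ranges: [-2.91, 2.91], [-0.3, 2.13], [-1.5, 1.42], [0.17, 2.43], [-1.26, 4.41], [0.16, 1.93], [-2.52, 2.52]. Speed limits (rad/s): [1.89, 1.89, 2.39, 2.39, 3.01, 3.01, 3.01].

INTERFACE

Orientations are given as a rotation vector (axis times angle).
In Python, from plant import ctrl gives the robot as it stands.
- The arm moves only by the tool drive_tool, never from a script. Its argument "targets" is text: rows parted by semicolons, each of 7 numbers parted by spaces: the closure, from -1 (fully open) to 1 (shut), then the shift along the tool's x, y, z scaled (see below), then the turn, a rotation vector about the tool's x, y, z scaled (see below). In form: claw x y z ax ay az; .... A call has 1 to 12 rows; each row is the pose to reach, as a shift and turn from the pose commanded when the call began, along the tool's axes at that moment, turning the shorter way round; what a row does not reach only later rows make up. The controller multiplies each number of a shift by 10 cm and each number of a turn by 360 degrees. A row lasts 1/10 s, in which the tool goes at most 50 mm and 8.59 degrees, less where a joint would pass 70% of its speed; a pose out of reach is approached as far as the arm can. A call with a number of a shift or a turn outside -1 to 1 is refused whole. A call with a gripper value outside its range is refused whole. The fingers move at their own pace and stop on an object; "squeeze" is the grip in N (left out, the last holds). Time passes only in rows, so rows that repeat a pose let the fingers close. It gives the time, the measured TCP pose, the force, the opening and the grip force at its end, in the units of the state.
- ctrl.sense(): the state, without advancing time (a new reading comes with each control period).
- ctrl.capture(name): name is "scene" or "top" or "wrist"; returns a dict with "frame" (400x640x3 uint8, red, green, blue), "fx", "fy", "cx", "cy" (pixels), "view" (4x4, takes a point from world to camera coordinates). Camera axes: x right, y down, z forward; pixel columns grow to the right and rows downward; lengths in m; the calibration is good to about 2 mm. A picture is of the moment at which its call begins. There is no depth.
- ctrl.finish_job(): hands the job in; it is judged then, once.
The state is a dict: "t": time; "qpos": joint angles; "qd": joint speeds; "tau": joint torques, N m; "eef_pos": TCP position; "tcp_rot": TCP orientation; "contact_force": force on the tool from outside, world axes, zero at the start; "moment": the same for the moment, N m; "opening": finger opening in m; "grasp_force": force on a finger pad.
Only numpy, scipy, OpenCV 4.12 (cv2) and the standard library are available. Lean on these libraries where they do the work, as an engineer would, in place of code of your own. Each camera call takes 0.05 s, during which the arm holds its last target. There are 200 camera calls.

## Working session

There is one attempt and no reset: what is moved stays moved. The work goes in short steps, Python scripts to look and compute and a tool call to move; the robot and the scene stay as the last step left them, time stands still between calls to the robot, and variables do not carry over. Pictures are saved under pics/ and viewed, at most 10 in all, crops included, and the job is handed in when it is done.

Besides the shell and the picture viewer there is one more tool, called as name(argument=value, ...), one argument or row to a line, values as JSON. drive_tool: Moves the arm, as the interface text tells. Its arguments: {"type":"object","properties":{"targets":{"type":"string"},"squeeze":{"type":"number"}},"required":["targets"]}

```bash
mkdir -p pics; cat > h.py <<'E'
import numpy as np, cv2, sys
from plant import ctrl
from scipy.spatial.transform import Rotation as R
def snap(n,f):
    c=ctrl.capture(n); cv2.imwrite('pics/'+f,c['frame'][:,:,::-1]); np.savez('pics/'+f+'.npz',**c); return c
def load(f): return np.load('pics/'+f+'.npz')
def ray(c,u,v,z):
    V=c['view'];Rm=V[:3,:3];o=-Rm.T@V[:3,3]
    d=Rm.T@np.array([(u-c['cx'])/c['fx'],(v-c['cy'])/c['fy'],1])
    return o+d*(z-o[2])/d[2]
def proj(c,p):
    q=c['view'][:3,:3]@np.array(p)+c['view'][:3,3]
    return np.array([c['fx']*q[0]/q[2]+c['cx'],c['fy']*q[1]/q[2]+c['cy']])
E
python3 - <<'E'
from h import *
np.set_printoptions(precision=4,suppress=True)
for n in('scene','top'):
    c=snap(n,n+'0.png'); print(n,c['fx'],c['view'])
s=ctrl.sense(); print(s); print(R.from_rotvec(s['tcp_rot']).as_matrix(), ctrl.grasp_offset)
E
```

```text
scene 432.8896597137138 [[-0.6686  0.7436  0.0064  0.3959]
 [ 0.3784  0.3477 -0.8579 -0.1015]
 [-0.6401 -0.5712 -0.5138  1.4391]
 [ 0.      0.      0.      1.    ]]
top 435.466768512111 [[ 0.0256 -0.9996 -0.0092 -0.064 ]
 [-0.9918 -0.0242 -0.1252  0.4808]
 [ 0.125   0.0123 -0.9921  1.0761]
 [ 0.      0.      0.      1.    ]]
{'t': 0.1, 'qpos': array([ 1.2168,  0.522 , -0.0363,  1.5999,  0.0212,  1.0211, -0.1128]), 'qd': array([ 0.    , -0.0021, -0.0019, -0.0012, -0.0007, -0.0012, -0.0001]), 'tau': array([  0.0051, -92.8479,   1.9845, -37.0523,   0.0181,   0.0054,
        -0.0001]), 'eef_pos': array([ 0.1749, -0.5997,  0.2308]), 'tcp_rot': array([-3.1091, -0.4441,  0.0004]), 'contact_force': array([ 0.2165,  1.2338, -0.209 ]), 'moment': array([ 0.0119, -0.0157,  0.0145]), 'grasp_force': 0.0, 'opening': 0.0850054025090578}
[[ 0.96    0.28   -0.0004]
 [ 0.28   -0.96    0.0009]
 [-0.0001 -0.001  -1.    ]] 0.0187
```

View pics/top0.png

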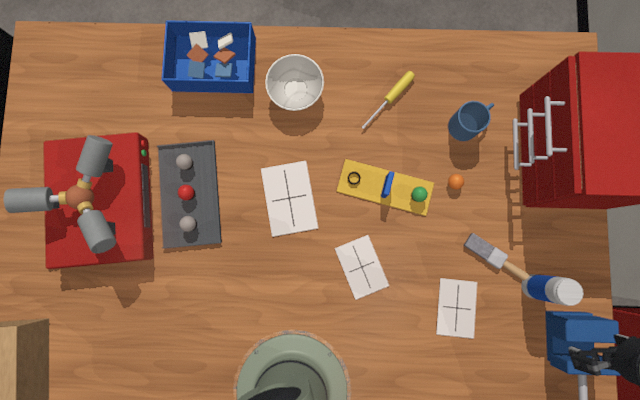

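View pics/scene0.png

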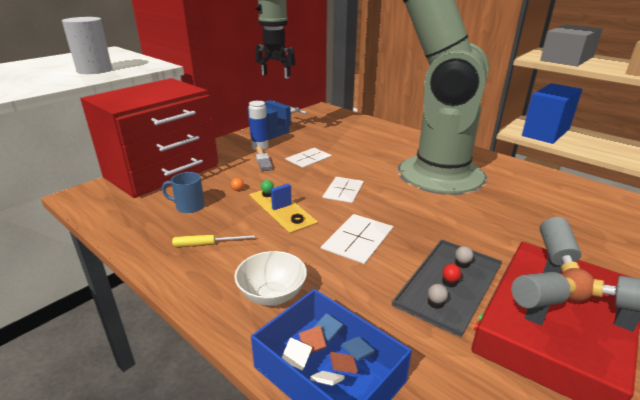

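The top view shows the red ball at about (187,192), on the middle seat, with the grey balls at (184,161) and (188,223). The green ball is at (419,194), the empty ring at (354,178) and the handle at (388,184). The largest pad's cross is at (289,198). The scene view agrees with all of this.

```bash
python3 - <<'E'
from h import *
np.set_printoptions(precision=4,suppress=True)
c=load('top0.png'); s=load('scene0.png')
def cen(c,lo,hi,box):
    h=cv2.cvtColor(c['frame'],cv2.COLOR_RGB2HSV); m=cv2.inRange(h,lo,hi); k=np.zeros_like(m); x0,y0,x1,y1=box; k[y0:y1,x0:x1]=m[y0:y1,x0:x1]
    v,u=np.nonzero(k); return u.mean(),v.mean(),len(u),(u.min()+u.max())/2,(v.min()+v.max())/2
r=cen(c,(0,150,60),(8,255,255),(172,178,202,206)); g=cen(c,(45,100,40),(80,255,255),(405,180,435,210))
rs=cen(s,(0,150,60),(8,255,255),(438,258,466,288)); gs=cen(s,(45,100,40),(80,255,255),(255,172,280,200))
print(r,g,rs,gs)
print('red',ray(c,r[3],r[4],.033),ray(s,rs[3],rs[4],.033)); print('green',ray(c,g[3],g[4],.033),ray(s,gs[3],gs[4],.033))
for n,u,v in(('ga',184,161),('gb',188,223)): print(n,ray(c,u,v,.033))
print('ring',ray(c,354,178,.018),ray(s,297,218,.018))
print('pad',ray(c,289,198,.004),ray(s,358,237,.004),[ray(c,*p,.004)[:2] for p in((261,168),(306,161),(318,229),(271,236))])
b=cen(c,(100,120,40),(130,255,255),(375,165,400,205)); print('handle',b,ray(c,b[0],b[1],.06))
y=cv2.inRange(cv2.cvtColor(c['frame'],cv2.COLOR_RGB2HSV),(22,120,90),(32,255,255));y[:155]=0;y[220:]=0;y[:,:330]=0;y[:,440:]=0
q=cv2.boxPoints(cv2.minAreaRect(cv2.findNonZero(y))); w=np.array([ray(c,*p,.006)[:2] for p in q]); print(w,w.mean(0))
a=c['frame'][140:240,250:450][:,:,::-1]; b=c['frame'][140:240,140:240][:,:,::-1]
cv2.imwrite('pics/crop1.png',cv2.resize(a,None,fx=4,fy=4,interpolation=cv2.INTER_CUBIC))
E
```

```text
(np.float64(185.48969072164948), np.float64(192.06701030927834), 194, np.float64(185.5), np.float64(192.0)) (np.float64(419.10555555555555), np.float64(193.87222222222223), 180, np.float64(419.0), np.float64(194.0)) (np.float64(451.44525547445255), np.float64(272.5948905109489), 274, np.float64(451.5), np.float64(272.5)) (np.float64(266.2758620689655), np.float64(185.8706896551724), 116, np.float64(266.5), np.float64(186.0))
red [0.4835 0.2848 0.033 ] [0.4824 0.2838 0.033 ]
green [ 0.4928 -0.3075  0.033 ] [ 0.4917 -0.3122  0.033 ]
ga [0.5636 0.2937 0.033 ]
gb [0.4049 0.2734 0.033 ]
ring [ 0.5324 -0.1438  0.018 ] [ 0.5387 -0.1386  0.018 ]
pad [0.4781 0.0233 0.004 ] [0.4814 0.0251 0.004 ] [array([0.5555, 0.0995]), array([ 0.577 , -0.0181]), array([ 0.3995, -0.0542]), array([0.3785, 0.0662])]
handle (np.float64(387.3128834355828), np.float64(184.38650306748465), 163, np.float64(387.0), np.float64(184.5)) [ 0.5113 -0.2234  0.06  ]
[[ 0.5002 -0.1011]
 [ 0.5854 -0.122 ]
 [ 0.5277 -0.3524]
 [ 0.4436 -0.3296]] [ 0.5142 -0.2263]
```

View pics/crop1.png

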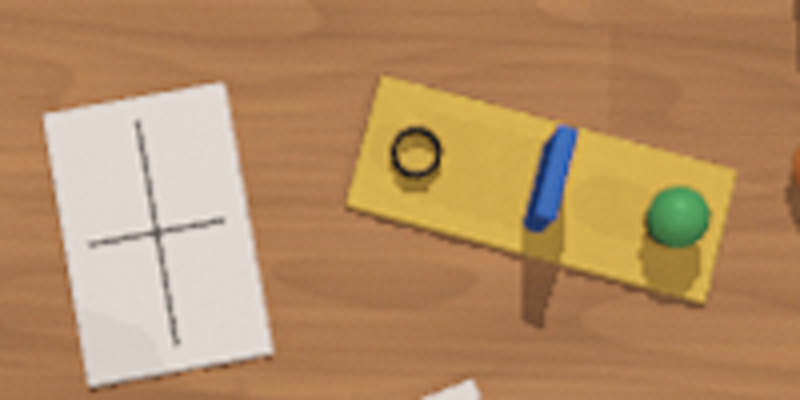

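The crop puts the ring centre at crop pixel (416,153), which is (354,178.3) in the full frame. The pad cross is at crop (157,231), which is (289.3,197.8). The tray is centred at about (0.513, -0.226) with yaw about -14°. The red ball is at about (0.483, 0.285), and the row of seats runs at about 7.3°. I'll set off now.

drive_tool(
  targets="-1 0.5 -0.5 0 0 0 0.012; -1 1 -1 0 0 0 0.025; -1 1 -1 0 0 0 0.025; -1 1 -1 0 0 0 0.025",
  squeeze=40,
)

```text
t: 0.5
eef_pos: [0.2461, -0.4717, 0.2314]
tcp_rot: [-3.133, -0.208, -0.001]
contact_force: [0.3, -2.0, -0.5]
opening: 0.0854
grasp_force: 0.0
```

drive_tool(
  targets="-1 0.5 -0.5 0 0 0 0; -1 1 -1 0 0 0 0; -1 1 -1 0 0 0 0; -1 1 -1 0 0 0 0",
)

```text
t: 0.9
eef_pos: [0.3328, -0.3602, 0.2313]
tcp_rot: [-3.133, -0.209, -0.002]
contact_force: [0.5, -1.2, 0.3]
opening: 0.0855
grasp_force: 0.0
```

drive_tool(
  targets="-1 0.5 -0.5 0 0 0 0; -1 1 -1 0 0 0 0; -1 1 -1 0 0 0 0; -1 1 -1 0 0 0 0",
)

```text
t: 1.3
eef_pos: [0.4191, -0.2482, 0.2313]
tcp_rot: [-3.133, -0.209, -0.002]
contact_force: [-1.7, -1.1, 0.4]
opening: 0.0857
grasp_force: 0.0
```

drive_tool(
  targets="-1 0.5 -0.5 0 0 0 0; -1 1 -1 0 0 0 0; -1 1 -1 0 0 0 0; -1 1 -1 0 0 0 0",
)

```text
t: 1.7
eef_pos: [0.5054, -0.136, 0.231]
tcp_rot: [-3.133, -0.208, -0.002]
contact_force: [-0.9, -0.2, -0.3]
opening: 0.0857
grasp_force: 0.0
```

drive_tool(
  targets="-1 0 -0.5 0 0 0 0; -1 0 -1 0 0 0 0; -1 0 -1 0 0 0 0; -1 0 -1 0 0 0 0",
)

```text
t: 2.1
eef_pos: [0.49, -0.0412, 0.2313]
tcp_rot: [3.135, 0.201, -0.0]
contact_force: [0.2, -0.6, -0.1]
opening: 0.0854
grasp_force: 0.0
```

drive_tool(
  targets="-1 0 -0.5 0 0 0 0; -1 0 -1 0 0 0 0; -1 0 -1 0 0 0 0; -1 0 -1 0 0 0 0",
)

```text
t: 2.5
eef_pos: [0.4776, 0.0573, 0.2312]
tcp_rot: [3.135, 0.199, -0.0]
contact_force: [0.4, -0.3, -0.6]
opening: 0.0852
grasp_force: 0.0
```

drive_tool(
  targets="-1 0 -0.5 0 0 0 0; -1 0 -1 0 0 0 0; -1 0 -1 0 0 0 0; -1 0 -1 0 0 0 0",
)

```text
t: 2.9
eef_pos: [0.4653, 0.156, 0.2311]
tcp_rot: [3.135, 0.198, -0.001]
contact_force: [-0.0, 0.5, -0.0]
opening: 0.0851
grasp_force: 0.0
```

drive_tool(
  targets="-1 0 -0.5 0 0 0 0; -1 0.1 -1 0 0 0 0; -1 0.1 -1 0 0 0 0; -1 0.1 -1 0 0 0 0; -1 0.1 -1 0 0 0 0",
)

```text
t: 3.4
eef_pos: [0.4629, 0.2551, 0.231]
tcp_rot: [3.134, 0.194, -0.0]
contact_force: [0.1, -0.3, -0.6]
opening: 0.0854
grasp_force: 0.0
```

drive_tool(
  targets="-1 0.2 -0.25 0.3 0 0 0; -1 0.24 -0.27 0.7 0 0 0; -1 0.24 -0.27 0.8 0 0 0; -1 0.24 -0.27 0.8 0 0 0",
)

```text
t: 3.8
eef_pos: [0.4822, 0.2853, 0.1505]
tcp_rot: [3.134, 0.196, -0.004]
contact_force: [-0.0, 0.6, 0.1]
opening: 0.0851
grasp_force: 0.0
```

```bash
python3 - <<'E'
from h import *
np.set_printoptions(precision=4,suppress=True)
c=snap('wrist','w1.png'); s=ctrl.sense(); print(s['eef_pos'],c['view'],c['fx'])
h=cv2.cvtColor(c['frame'],cv2.COLOR_RGB2HSV); m=cv2.inRange(h,(0,150,60),(8,255,255))
n,l,st,ce=cv2.connectedComponentsWithStats(m)
for i in range(1,n):
    if st[i,4]>200: print(st[i],ce[i],ray(c,st[i,0]+st[i,2]/2,st[i,1]+st[i,3]/2,.033))
print(proj(c,[.483,.285,.033]))
E
```

```text
[0.4827 0.2859 0.1519] [[ 0.1231 -0.9924  0.0019  0.2239]
 [-0.9477 -0.117   0.2969  0.4751]
 [-0.2944 -0.0384 -0.9549  0.4558]
 [ 0.      0.      0.      1.    ]] 293.1932510544461
[   14     0   219   317 46004] [126.5974 149.1576] [0.4938 0.4671 0.033 ]
[ 305  174   42   43 1438] [325.5229 194.9889] [0.4819 0.2839 0.033 ]
[223 297  17  40 306] [231.7843 318.5229] [0.3364 0.3667 0.033 ]
[325.0162 194.2386]
```

View pics/w1.png

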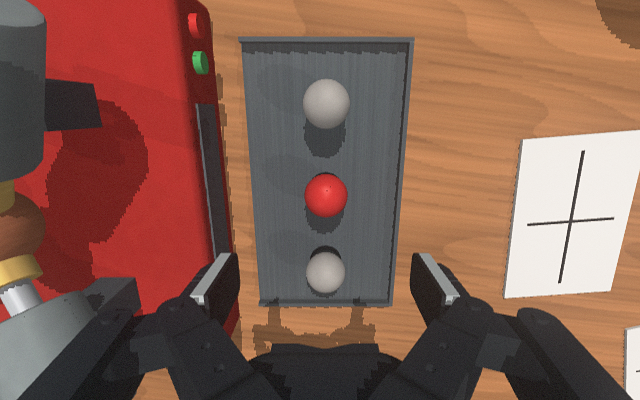

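The wrist view shows the red ball at (326,195), midway between the grey balls, and the fingers straddle the row. That puts the ball at (0.482, 0.284), so I'll go down.

drive_tool(
  targets="-1 0 0.02 0.4 0 0 0; -1 0 0.02 0.8 0 0 0; -1 0 0.02 1 0 0 0; -1 0 0.02 1 0 0 0",
)

```text
t: 4.25
eef_pos: [0.4825, 0.2843, 0.051]
tcp_rot: [3.134, 0.198, -0.002]
contact_force: [0.1, -0.1, -0.7]
opening: 0.0852
grasp_force: 0.0
```

drive_tool(
  targets="-1 0 0 0.2 0 0 0; -1 0 0 0.38 0 0 0; -1 0 0 0.38 0 0 0; 0 0 0 0.38 0 0 0; 0 0 0 0.38 0 0 0; 1 0 0 0.38 0 0 0; 1 0 0 0.38 0 0 0; 1 0 0 0.38 0 0 0; 1 0 0 0.38 0 0 0; 1 0 0 0.38 0 0 0; 1 0 0 0.38 0 0 0",
)

```text
t: 5.35
eef_pos: [0.4835, 0.2849, 0.0145]
tcp_rot: [3.135, 0.198, 0.002]
contact_force: [-0.4, -5.2, 13.7]
opening: 0.0378
grasp_force: 38.4
```

drive_tool(
  targets="1 0 0 -0.05 0 0 0; 1 0 0 -0.1 0 0 0; 1 0 0 -0.2 0 0 0; 1 0 0 -0.3 0 0 0; 1 0 0 -0.3 0 0 0; 1 0 0 -0.3 0 0 0",
)

```text
t: 5.95
eef_pos: [0.4829, 0.2854, 0.0437]
tcp_rot: [-3.135, -0.199, -0.001]
contact_force: [-0.8, -0.1, -1.3]
opening: 0.0381
grasp_force: 40.2
```

```bash
python3 - <<'E'
from h import *
np.set_printoptions(precision=4,suppress=True)
c=snap('wrist','w2.png'); s=ctrl.sense(); p=s['eef_pos']; print(p)
h=cv2.cvtColor(c['frame'],cv2.COLOR_RGB2HSV); m=cv2.inRange(h,(0,150,60),(8,255,255))
n,l,st,ce=cv2.connectedComponentsWithStats(m)
for i in range(1,n):
    if st[i,4]>200: print(st[i],ce[i])
for d in(.012,.019,.026): print(d,proj(c,p+[0,0,d]))
E
```

```text
[0.4827 0.2853 0.0433]
[    0     0   187   400 47651] [ 65.1143 191.4658]
[ 284  235   82   86 5507] [324.4589 277.2649]
[181 379  22  21 233] [193.9785 392.2747]
0.012 [325.4102 266.3876]
0.019 [325.453 273.75 ]
0.026 [325.5    281.8437]
```

View pics/w2.png

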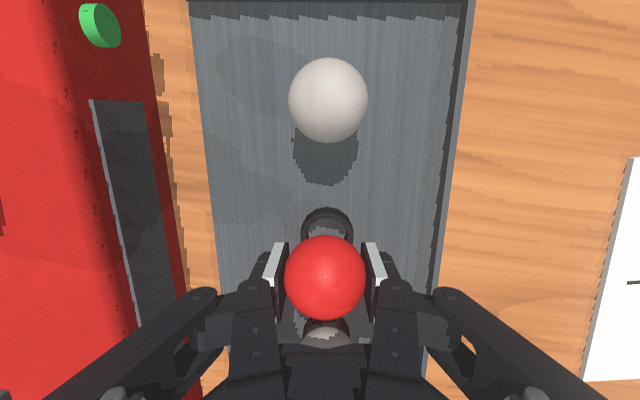

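The red ball is held, at (325,278), and the neighbouring grey ball and the seat are undisturbed. Next I'll carry it to the empty pocket.

drive_tool(
  targets="1 0 0 -0.4 0 0 0; 1 0 0.1 -0.8 0 0 0; 1 0 0.5 -1 0 0 0; 1 0 0.9 -1 0 0 0; 1 0 1 -1 0 0 0; 1 0 1 -1 0 0 0",
)

```text
t: 6.6
eef_pos: [0.4956, 0.1843, 0.143]
tcp_rot: [3.135, 0.194, -0.001]
contact_force: [0.8, 1.1, -1.0]
opening: 0.038
grasp_force: 40.8
```

drive_tool(
  targets="1 0 0.4 0 0 0 0; 1 0 0.8 0 0 0 0; 1 0 1 0 0 0 0; 1 0 1 0 0 0 0",
)

```text
t: 7.0
eef_pos: [0.5081, 0.0852, 0.1427]
tcp_rot: [3.135, 0.195, -0.002]
contact_force: [-1.0, 0.7, -0.9]
opening: 0.0377
grasp_force: 40.8
```

drive_tool(
  targets="1 0 0.4 0 0 0 0; 1 0 0.8 0 0 0 0; 1 0 1 0 0 0 0; 1 0 1 0 0 0 0",
)

```text
t: 7.4
eef_pos: [0.5209, -0.0135, 0.1428]
tcp_rot: [3.135, 0.195, -0.001]
contact_force: [-0.0, 0.3, -1.1]
opening: 0.0377
grasp_force: 40.8
```

drive_tool(
  targets="1 0 0.4 0 0 0 0; 1 0 0.8 0 0 0 0; 1 0 1 0 0 0 0; 1 0 1 0 0 0 0",
)

```text
t: 7.8
eef_pos: [0.5337, -0.1123, 0.1428]
tcp_rot: [3.135, 0.196, -0.001]
contact_force: [0.3, -0.6, -1.2]
opening: 0.0379
grasp_force: 40.8
```

drive_tool(
  targets="1 -0.02 0.2 0 0 0 0.02; 1 -0.04 0.3 0 0 0 0.04; 1 -0.04 0.3 0 0 0 0.059; 1 -0.04 0.3 0 0 0 0.059; 1 -0.04 0.3 0 0 0 0.059",
)

```text
t: 8.3
eef_pos: [0.5335, -0.1395, 0.1431]
tcp_rot: [-3.119, 0.373, 0.0]
contact_force: [0.5, 0.5, -1.0]
opening: 0.0379
grasp_force: 40.8
```

```bash
python3 - <<'E'
from h import *
np.set_printoptions(precision=4,suppress=True)
c=snap('wrist','w3.png'); s=ctrl.sense(); p=s['eef_pos']; print(p,s['tcp_rot'],R.from_rotvec(s['tcp_rot']).as_matrix())
print(proj(c,p+[0,0,.0185]),proj(c,[.534,-.143,.018]),proj(c,[.4925,-.309,.033]))
E
```

```text
[ 0.5334 -0.1399  0.1432] [-3.1187  0.3736  0.0003] [[ 0.9717 -0.2362 -0.0001]
 [-0.2362 -0.9717  0.0006]
 [-0.0003 -0.0006 -1.    ]]
[325.9113 273.0657] [328.3046 191.667 ] [518.4092 197.1553]
```

View pics/w3.png

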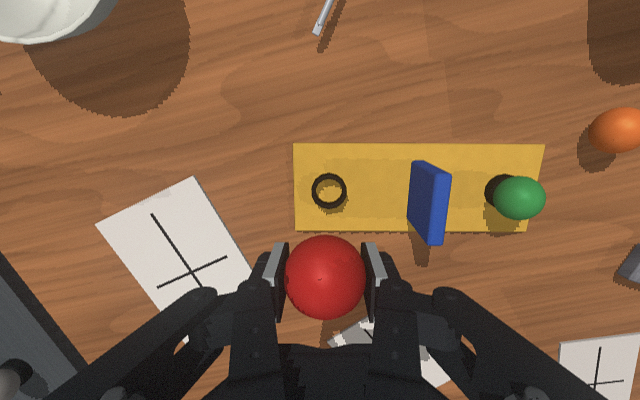

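The wrist view shows the empty ring at (329,190), about 1.5 mm from the prediction. The fingers line up with the tray and the green ball is at (519,198). I'll apply the small correction and go down.

drive_tool(
  targets="1 0.04 0.035 0.1 0 0 0; 1 0.04 0.035 0.5 0 0 0; 1 0.04 0.035 0.8 0 0 0; 1 0.04 0.035 1 0 0 0; 1 0.04 0.035 1 0 0 0; 1 0.04 0.035 1 0 0 0",
)

```text
t: 8.95
eef_pos: [0.5362, -0.146, 0.0432]
tcp_rot: [-3.118, 0.381, 0.001]
contact_force: [0.5, -0.7, -0.9]
opening: 0.0377
grasp_force: 40.8
```

drive_tool(
  targets="1 0 0 0.1 0 0 0; 1 0 0 0.2 0 0 0; 1 0 0 0.24 0 0 0; 1 0 0 0.27 0 0 0; 1 0 0 0.28 0 0 0; 1 0 0 0.28 0 0 0; 1 0 0 0.28 0 0 0",
)

```text
t: 9.65
eef_pos: [0.5361, -0.146, 0.0159]
tcp_rot: [3.118, -0.382, 0.0]
contact_force: [-4.9, 2.5, 13.7]
opening: 0.038
grasp_force: 41.8
```

```bash
python3 - <<'E'
from h import *
np.set_printoptions(precision=4,suppress=True)
c=snap('wrist','w4.png'); s=ctrl.sense(); p=s['eef_pos']; print(p,s['contact_force'],s['moment'])
c=snap('scene','s4.png')
a=load('w4.png')['frame'][160:400,180:560]; b=load('s4.png')['frame'][130:250,205:395]
cv2.imwrite('pics/c4.png',np.hstack([a,cv2.resize(b,(380,240),interpolation=cv2.INTER_CUBIC)])[:,:,::-1])
E
```

```text
[ 0.5361 -0.146   0.0159] [-4.9085  1.9593 13.7373] [ 0.2522  0.9553 -0.0099]
```

View pics/c4.png

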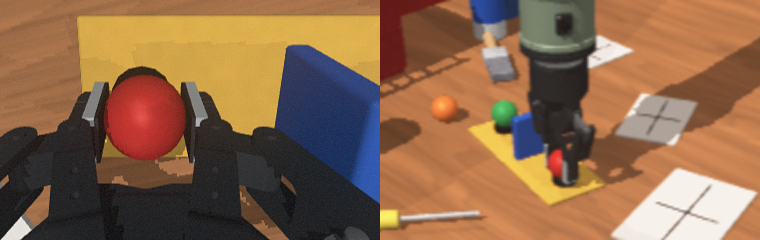

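The crop shows the red ball just touching the ring. The contact force leans toward -x and +y, so the ball sits about 2 mm too far +x. I'll lift a little, shift and re-seat it.

drive_tool(
  targets="1 0 0 -0.03 0 0 0; 1 -0.02 -0.01 -0.03 0 0 0; 1 -0.02 -0.01 -0.01 0 0 0; 1 -0.02 -0.01 0 0 0 0; 1 -0.02 -0.01 0.005 0 0 0; 1 -0.02 -0.01 0.005 0 0 0",
)

```text
t: 10.35
eef_pos: [0.5346, -0.1444, 0.0149]
tcp_rot: [-3.118, 0.382, -0.0]
contact_force: [-1.4, 1.1, 7.3]
opening: 0.0384
grasp_force: 41.5
```

drive_tool(
  targets="1 -0.003 0 0 0 0 0; 0.05 -0.003 0 0 0 0 0; 0.02 -0.003 0 0 0 0 0; 0 -0.003 0 0 0 0 0; -0.05 -0.003 0 0 0 0 0; -0.1 0 0 0 0 0 0; -0.2 0 0 0 0 0 0; -0.4 0 0 0 0 0 0; -0.4 0 0 0 0 0 0; -0.4 0 0 0 0 0 0; -0.4 0 0 0 0 0 0",
  squeeze=20,
)

```text
t: 11.45
eef_pos: [0.5344, -0.1446, 0.0148]
tcp_rot: [-3.118, 0.382, 0.0]
contact_force: [-0.6, -0.1, 0.3]
opening: 0.0597
grasp_force: 0.0
```

drive_tool(
  targets="-0.4 0 0 -0.2 0 0 0; -0.4 0 0 -0.6 0 0 0; -0.4 0 0 -1 0 0 0; -0.4 0 0 -1 0 0 0; -0.4 0 0 -1 0 0 0",
)

```text
t: 11.95
eef_pos: [0.5348, -0.1448, 0.1156]
tcp_rot: [3.118, -0.383, 0.003]
contact_force: [0.6, 0.1, -0.7]
opening: 0.0598
grasp_force: 0.0
```

```bash
python3 - <<'E'
from h import *
np.set_printoptions(precision=4,suppress=True)
c=snap('wrist','w5.png'); t=snap('top','t5.png'); s=ctrl.sense(); p=s['eef_pos']; print(p,s['opening'])
a=cv2.resize(t['frame'][150:225,325:445],(480,300),interpolation=cv2.INTER_CUBIC)
cv2.imwrite('pics/c5.png',np.vstack([c['frame'][100:300,80:560],a])[:,:,::-1])
h=cv2.cvtColor(c['frame'],cv2.COLOR_RGB2HSV)
for lo,hi in(((0,150,60),(8,255,255)),((45,100,40),(80,255,255)),((100,150,60),(125,255,255))):
  n,l,st,ce=cv2.connectedComponentsWithStats(cv2.inRange(h,lo,hi))
  for i in range(1,n):
    if st[i,4]>300: print(st[i],ce[i],ray(c,st[i,0]+st[i,2]/2,st[i,1]+st[i,3]/2,.033))
E
```

```text
[ 0.534  -0.1445  0.1141] 0.05994454341921578
[ 299  185   49   49 1863] [323.205  209.1288] [ 0.5332 -0.1432  0.033 ]
[ 505  186   60   48 2276] [534.4003 209.1621] [ 0.4909 -0.3103  0.033 ]
[ 430  182   31   83 1455] [446.1979 224.4405] [ 0.4968 -0.2381  0.033 ]
```

View pics/c5.png

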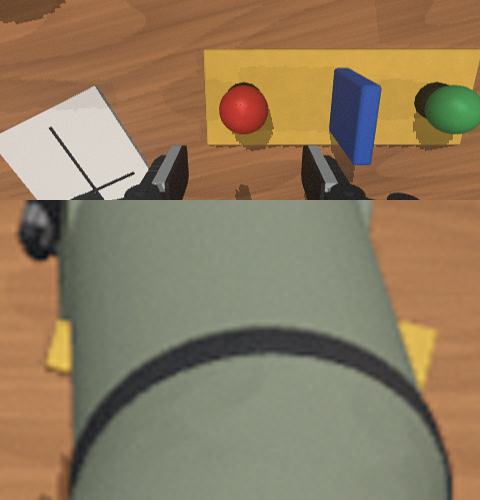

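The red ball sits in its pocket at (323,209) in the wrist image, which is 172 mm from the green ball. The tool is aligned with the tray, so I'll move to the handle next.

drive_tool(
  targets="-0.4 0 0.4 0 0 0 0; -0.4 0 0.8 0 0 0 0; -0.4 0 0.85 0 0 0 0; -0.4 0 0.85 0.1 0 0 0; -0.4 0 0.85 0.4 0 0 0; -0.4 0 0.85 0.7 0 0 0; -0.4 0 0.85 0.78 0 0 0; -0.4 0 0.85 0.78 0 0 0; -0.4 0 0.85 0.78 0 0 0",
)

```text
t: 12.95
eef_pos: [0.5144, -0.2266, 0.0374]
tcp_rot: [-3.118, 0.381, -0.001]
contact_force: [-0.1, 0.2, 0.4]
opening: 0.0592
grasp_force: 0.0
```

drive_tool(
  targets="0 0 0 0 0 0 0; 0.3 0 0 0 0 0 0; 0.4 0 0 0 0 0 0; 0.5 0 0 0 0 0 0; 0.6 0 0 0 0 0 0; 0.65 0 0 0 0 0 0; 0.7 0 0 0 0 0 0; 0.75 0 0 0 0 0 0; 1 0 0 0 0 0 0; 1 0 0 0 0 0 0; 1 0 0 0 0 0 0; 1 0 0 0 0 0 0",
  squeeze=60,
)

```text
t: 14.15
eef_pos: [0.514, -0.2269, 0.037]
tcp_rot: [-3.118, 0.382, -0.0]
contact_force: [-0.5, 2.6, 6.3]
opening: 0.0133
grasp_force: 58.3
```

```bash
python3 - <<'E'
from h import *
np.set_printoptions(precision=4,suppress=True)
c=snap('wrist','w6.png'); s=ctrl.sense(); p=s['eef_pos']; print(p,s['opening'],s['contact_force'],s['moment'])
c=snap('scene','s6.png')
a=load('w6.png')['frame']; b=load('s6.png')['frame'][130:250,205:395]
cv2.imwrite('pics/c6.png',np.vstack([cv2.resize(a,(480,300)),cv2.resize(b,(480,300),interpolation=cv2.INTER_CUBIC)])[:,:,::-1])
E
```

```text
[ 0.514  -0.2269  0.037 ] 0.013828431350228898 [-0.8454  3.0068  6.3048] [0.5294 0.1615 0.0069]
```

View pics/c6.png

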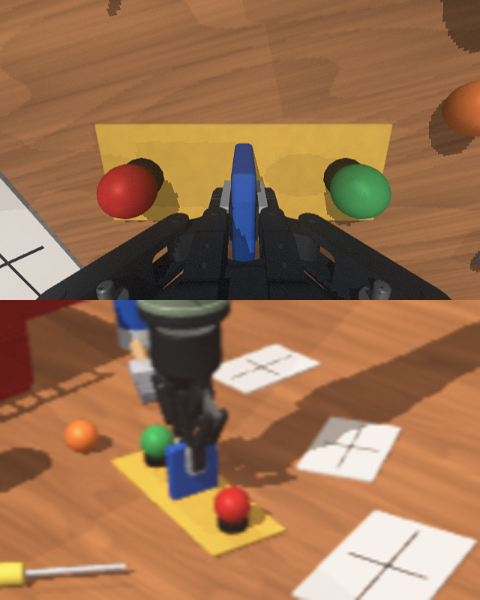

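The wrist and scene crops show the handle centred between the pads and both balls in their pockets. I'll lift gently.

drive_tool(
  targets="1 0 0 0 0 0 0; 1 0 0 -0.02 0 0 0; 1 0 0 -0.05 0 0 0; 1 0 0 -0.1 0 0 0; 1 0 0 -0.16 0 0 0; 1 0 0 -0.22 0 0 0; 1 0 0 -0.27 0 0 0; 1 0 0 -0.3 0 0 0; 1 0 0 -0.3 0 0 0; 1 0 0 -0.3 0 0 0",
  squeeze=100,
)

```text
t: 15.25
eef_pos: [0.5138, -0.227, 0.0668]
tcp_rot: [-3.118, 0.382, 0.0]
contact_force: [0.3, 0.1, -4.8]
opening: 0.013
grasp_force: 97.4
```

```bash
python3 - <<'E'
from h import *
np.set_printoptions(precision=4,suppress=True)
c=snap('wrist','w7.png'); s=ctrl.sense(); p=s['eef_pos']; print(p,s['opening'],s['contact_force'],s['moment'],s['grasp_force'])
for f in('w6.png','w7.png'):
  h=cv2.cvtColor(load(f)['frame'],cv2.COLOR_RGB2HSV)
  for lo,hi in(((0,150,60),(8,255,255)),((45,100,40),(80,255,255)),((22,120,90),(32,255,255))):
    n,l,st,ce=cv2.connectedComponentsWithStats(cv2.inRange(h,lo,hi))
    for i in range(1,n):
      if st[i,4]>500: print(f,st[i],ce[i])
E
```

```text
[ 0.5137 -0.227   0.0666] 0.012847956556702214 [ 0.3428 -0.2574 -5.2189] [ 0.0122 -0.0344 -0.0098] 97.38830924034119
w6.png [ 129  218   81   74 4635] [168.7812 254.83  ]
w6.png [ 440  219   81   73 4627] [480.1204 254.8182]
w7.png [ 129  218   81   74 4629] [168.8639 254.6356]
w7.png [ 440  218   81   74 4617] [479.9933 254.7067]
```

The tray is lifted and level: the balls haven't moved in the wrist view and the load is about 5 N. Now I'll raise it and carry it to the pad.

drive_tool(
  targets="1 0 0 -0.04 0 0 0; 1 0 0 -0.12 0 0 0; 1 0 0 -0.22 0 0 0; 1 0 0 -0.34 0 0 0; 1 0 0 -0.46 0 0 0; 1 0 0 -0.58 0 0 0; 1 0 0 -0.7 0 0 0; 1 0 0 -0.8 0 0 0; 1 0 0 -0.87 0 0 0; 1 0 0 -0.9 0 0 0; 1 0 0 -0.9 0 0 0; 1 0 0 -0.9 0 0 0",
)

```text
t: 16.5
eef_pos: [0.5137, -0.227, 0.1564]
tcp_rot: [-3.118, 0.382, 0.001]
contact_force: [-1.5, -0.3, -5.4]
opening: 0.0128
grasp_force: 97.5
```

drive_tool(
  targets="1 -0.01 -0.03 0 0 0 0; 1 -0.03 -0.09 0 0 0 0; 1 -0.06 -0.16 0 0 0 0; 1 -0.09 -0.24 0 0 0 0; 1 -0.12 -0.32 0 0 0 0; 1 -0.15 -0.4 0 0 0 0; 1 -0.19 -0.48 0 0 0 0; 1 -0.22 -0.56 0 0 0 0; 1 -0.25 -0.64 0 0 0 0; 1 -0.28 -0.72 0 0 0 0; 1 -0.3 -0.76 0 0 0 0; 1 -0.31 -0.78 0 0 0 0",
)

```text
t: 17.7
eef_pos: [0.5026, -0.1434, 0.1568]
tcp_rot: [-3.118, 0.382, -0.0]
contact_force: [0.4, -0.0, -4.7]
opening: 0.0126
grasp_force: 97.6
```

drive_tool(
  targets="1 -0.01 -0.03 0 0 0 0; 1 -0.03 -0.09 0 0 0 0; 1 -0.06 -0.16 0 0 0 0; 1 -0.09 -0.24 0 0 0 0; 1 -0.12 -0.32 0 0 0 0; 1 -0.15 -0.4 0 0 0 0; 1 -0.19 -0.48 0 0 0 0; 1 -0.22 -0.56 0 0 0 0; 1 -0.25 -0.64 0 0 0 0; 1 -0.28 -0.72 0 0 0 0; 1 -0.3 -0.76 0 0 0 0; 1 -0.31 -0.78 0 0 0 0",
)

```text
t: 18.9
eef_pos: [0.4913, -0.0602, 0.1568]
tcp_rot: [-3.118, 0.382, -0.0]
contact_force: [1.0, 0.0, -4.1]
opening: 0.0128
grasp_force: 97.6
```

drive_tool(
  targets="1 -0.01 -0.03 0 0 0 0; 1 -0.03 -0.09 0 0 0 0; 1 -0.06 -0.16 0 0 0 0; 1 -0.09 -0.24 0 0 0 0; 1 -0.12 -0.32 0 0 0 0; 1 -0.15 -0.4 0 0 0 0; 1 -0.19 -0.48 0 0 0 0; 1 -0.22 -0.56 0 0 0 0; 1 -0.25 -0.64 0 0 0 0; 1 -0.28 -0.72 0 0 0 0; 1 -0.3 -0.76 0 0 0 0; 1 -0.31 -0.78 0 0 0 0",
)

```text
t: 20.1
eef_pos: [0.4801, 0.023, 0.1568]
tcp_rot: [-3.118, 0.382, 0.0]
contact_force: [0.2, -0.2, -5.4]
opening: 0.0126
grasp_force: 97.6
```

```bash
python3 - <<'E'
from h import *
np.set_printoptions(precision=4,suppress=True)
c=snap('wrist','w8.png'); s=ctrl.sense(); p=s['eef_pos']; print(p,s['tcp_rot'],s['opening'],s['contact_force'],s['moment'])
c=snap('scene','s8.png'); a=load('w8.png')['frame']; b=c['frame'][100:300,220:540]
cv2.imwrite('pics/c8.png',np.vstack([cv2.resize(a,(480,300)),cv2.resize(b,(480,300),interpolation=cv2.INTER_CUBIC)])[:,:,::-1])
E
```

```text
[0.48   0.023  0.1568] [-3.1183  0.3816  0.0001] 0.012945393362462714 [ 0.2602  0.5995 -5.6292] [ 0.0804 -0.0217 -0.008 ]
```

View pics/c8.png

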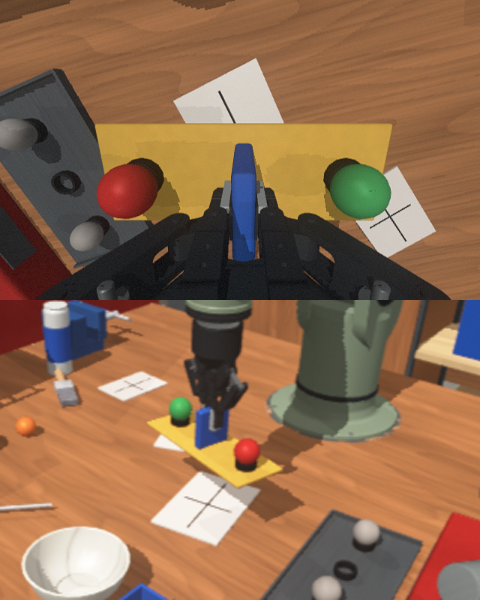

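Both views show the tray level over the pad with both balls in their pockets, and the grey balls still on their seats. I'll let it settle and then hand in.

drive_tool(
  targets="1 -0.01 0 0 0 0 0; 1 -0.01 0 0 0 0 0; 1 -0.01 0 0 0 0 0; 1 -0.01 0 0 0 0 0; 1 -0.01 0 0 0 0 0; 1 -0.01 0 0 0 0 0",
)

```text
t: 20.8
eef_pos: [0.4792, 0.0227, 0.1568]
tcp_rot: [-3.118, 0.382, 0.0]
contact_force: [0.5, 0.3, -5.7]
opening: 0.013
grasp_force: 97.6
```

```bash
python3 -c "
from plant import ctrl
s=ctrl.sense(); print(s['eef_pos'],abs(s['qd']).max()); print(ctrl.finish_job())"
```

```text
[0.47919728 0.02268232 0.15679179] 0.002247312367311346
the job is handed in; nothing more can be done
None
```

The red ball is in the empty pocket next to the green one, and I handed the job in at about 21 s with the arm holding the tray still and level over the middle of the pad, its underside about 12 cm above the bench.

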